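# Locate a block in the corner of a drilling jig and hold it for clamping

## Task

Swing the jig's hinged end stop fully upright. Then load the machined block onto the jig's base plate, flat and with its long side along the low rail, and press it firmly into the corner so that it touches the rail and the end stop at the same time. Finish while still holding it pressed there with the fingers, and leave the other things on the table where they lie.

Things in the scene. Friction and masses are not known exactly. Their poses are not given: they have to be found in the camera images.
- block: machined aluminium block with bores in its top, 40 (its x) x 60 (its y) x 25 mm (z), about 0.13 kg, loose, lying flat on the table to the right of the jig. Origin: centre of its underside; z up.
- jig: locating jig fixed to the table: aluminium plate 140 (x) x 200 (y) x 12 mm, its x roughly away from the robot; low rail on the far (+x) side of the seat, hinged stop at its left (+y) end. Origin: centre of the underside. Bolt heads 3 mm high near the corners; hinge ears 28 mm high beside the stop (x -50 to -38 and 31 to 43, y 46 to 66 mm); backing block y 60 to 77 mm, 40 mm high.
- rail: the jig's fixed low steel rail, 16 x 115 x 8 mm, along the jig's y from y = -70 to 45 mm; its inner face (towards -x) is at x = 30 mm, its top 20 mm above the jig's underside, so that fingers holding the upper part of the block pass above it. Same origin and axes as the jig.
- stop_flap (a joint): hinge of the end stop: 0 = upright against its backing block (it goes no farther), positive = leaning inwards over the base plate, rad, up to 1.2. Stiff: it stays where it is left; about 2 to 3 N at its upper edge turns it. Starts leaning 0.5 to 0.85.
- stop_plate: the end stop, a steel plate 62 (along the jig's x) x 8 x 40 mm on the hinge. Origin on the hinge axis; z points along the plate to its free edge (37 mm from the axis); the face that the block touches is at its y = -4 mm. Upright, that face is at the jig's y = 50 mm and the plate reaches 55 mm above the jig's underside.
- corner (a point): corner point of the seat on the jig's plate top, where the planes of the rail's inner face and the upright stop's inner face meet; axes as the jig's. The block belongs at -x and -y of it: pressed home, the block's origin is at x = -20, y = -30, z = 0 mm in this frame. Friction on plate and rail takes part of a sideways push.
- stop_edge (a point): middle of the free edge of the end stop, on its inner face; moves with the stop.
- stop_axis (a point): hinge axis of the end stop, at the jig's x = -4, y = 54, z = 18 mm; the axis runs along the jig's x, fixed in the jig.
- bracket: printed angle bracket 40 x 60 x 35 mm, a bystander; origin centre of underside
- bearing: ball bearing 42 mm across, 12 mm high, lying flat, a bystander
- hex_keys: folding hex key set 95 x 75 x 20 mm, a bystander
- spanner: combination spanner 160 mm long, a bystander at the left

How it is judged:
On the way, in this order (a step that is already met when the one before it is completed fails the run):
1. the end stop is upright, before the block touches it (value of joint stop_flap below 0.05 rad and contact force between block and stop_plate below 0.5 N), for 0.2 s.
2. the block is held in the corner, pressed against rail and stop at once (contact force between block and rail above 1 N and contact force between block and stop_plate above 1 N and contact force between the fingers and block above 1 N and value of joint stop_flap below 0.05 rad and angle between the y axis of block and the y axis of jig, either way round below 0.05 rad and angle between block's own z axis and vertical below 0.05 rad and z of block in the frame of corner below 0.003 m and x of block in the frame of corner below -0.015 m and y of block in the frame of corner below -0.025 m), for 0.2 s.
At the end, for the whole second after the job is handed in: Stop upright (0.05 rad); block flat on the plate (3 mm, 0.05 rad), long side along the rail (0.05 rad), inside both fences, at rest, pressing with more than 1 N on the rail and more than 1 N on the stop at once, the fingers still holding or pushing it (all of step 2 and linear speed of block below 0.02 m/s); the arm keeps its last pose, push and grip.
It fails at once if the printed bracket is disturbed (moved more than 30 mm) (distance of bracket from where it was at the start of the episode above 0.03 m).
It fails at once if the bearing is disturbed (moved more than 30 mm) (distance of bearing from where it was at the start of the episode above 0.03 m).
It fails at once if the hex key set is disturbed (moved more than 30 mm) (distance of hex_keys from where it was at the start of the episode above 0.03 m).
It fails at once if the spanner is disturbed (moved more than 30 mm) (distance of spanner from where it was at the start of the episode above 0.03 m).
It also fails if it takes over 64 s, if anything falls off the work surface, if the arm or the gripper's body presses on something with over 40 N, if the wrist force passes 120 N, or if a joint passes its speed limit or range.

## Robot

A 6-joint arm with a two-finger parallel gripper is mounted at the origin on a cart in front of the work surface, level with it; the furniture and walls round the work are solid. World frame = base frame: x ahead of the robot, y to its left, z up, the work surface at z = 0. Lengths are in m, angles in rad, forces in N, time in s.
With the tool pointing down it reaches from about 0.425 to 0.95 m from the base axis. Payload 3.5 kg.
Tool frame: the origin (TCP) lies on the centre line of the jaws, within the pads' length; the fingertips stand 25 mm ahead of it and the grasp point (between the pads) lies 6 mm ahead of it; z points along the fingers, y is the line along which they close (so a half turn about z gives the same grasp; the last joint's range is limited). The gripper opens to 85 mm and grips with 20 to 120 N. Pads are 22 mm wide; open, the fingers measure 114 mm over their backs; the gripper's body (76 mm by 85 mm) begins 54 mm behind the grasp point. The pads swing forward as they close: fully open they stand 13 mm farther back than shut.
Start: joints at [-1.347, 0.286, 1.577, -0, 1.279, -0.15], TCP at [0.247, -0.628, 0.256] pointing down, gripper open.
Joint ranges: [-2.77, 2.77], [-0.9, 2.22], [0.21, 2.48], [-1.53, 4.67], [0.24, 2.81], [-2.84, 2.84]. Speed limits (rad/s): [2.79, 2.79, 3.14, 3.14, 3.14, 3.14].

## Interface

Orientations are given as a unit quaternion [x, y, z, w].
In Python, from rig import r, cam gives the robot as it stands (r), with the cameras (cam). Calls block until the motion is done:
- r.movep(position, orientation): joint-space move of the TCP to a pose.
- r.move_straight(position, rate=0.15, rotation=None, force_limit=None): straight line of the TCP; rotation=None keeps the orientation; rate is the mean speed in m/s. With force_limit (N) it stops when the force on the tool has changed by that much, and returns True; else False.
- r.move_joints(angles): joint-space move.
- r.move_gripper(opening): finger opening in m; the grip force is fixed at half the most; returns when the fingers have stopped.
- r.wait(seconds).
- r.solve_ik(position, orientation): joint angles nearest the present ones, or None.
- r.get_obs(): the state.
- cam.snapshot(name): name is "scene" or "top"; returns a dict with "frame" (480x640x3 uint8, blue, green, red), "intrinsics" (3x3 intrinsics, pixels), "rvec" (rotation vector, rad) and "tvec" (3), from world to camera coordinates, as OpenCV has them. Camera axes: x right, y down, z forward; pixel columns grow to the right and rows downward; lengths in m; the calibration is good to about 2 mm. A picture is of the moment at which its call begins. There is no depth.
A pose or a line that the arm cannot do raises r.PlanningError and nothing moves.
- r.hand_in(): hands the job in; it is judged then, once.
The state is a dict: "t": time; "joint_positions": joint angles; "joint_velocities": joint speeds; "effort": joint torques, N m; "tool_pos": TCP position; "eef_rot": TCP orientation; "force": force on the tool from outside, world axes, zero at the start; "torque": the same for the moment, N m; "finger_gap": finger opening in m; "finger_force": force on a finger pad.
Only numpy, scipy, OpenCV 4.12 (cv2) and the standard library are available. Lean on these libraries where they do the work, as an engineer would, in place of code of your own. Each camera call takes 0.05 s, during which the arm holds its last target. There are 200 camera calls.

## Working session

There is one attempt and no reset: what is moved stays moved. The work goes in short steps, each a Python script; the robot and the scene stay as the last script left them, time stands still between calls to the robot, and variables do not carry over. Pictures are saved under pics/ and viewed, at most 10 in all, crops included, and the job is handed in when it is done.

```bash
ls; mkdir -p pics
python3 - <<'E'
from rig import r, cam
import cv2,pickle
d={}
for n in("scene","top"):
    s=cam.snapshot(n); d[n]=s; cv2.imwrite(f"pics/{n}0.png",s["frame"])
    R=cv2.Rodrigues(s["rvec"])[0]; print(n,s["intrinsics"].tolist(),(-R.T@s["tvec"].ravel()).round(3),R.round(2).tolist())
pickle.dump(d,open("s0.pkl","wb"))
o=r.get_obs(); print(o)
E
```

```text
pics
rig.py
scene [[471.9883987496853, 0.0, 311.3198041033102], [0.0, 471.9883987496853, 240.20183736558926], [0.0, 0.0, 1.0]] [-0.244  0.44   0.897] [[-0.52, -0.86, 0.02], [-0.58, 0.33, -0.75], [0.63, -0.39, -0.67]]
top [[538.2883822169941, 0.0, 329.7476560894087], [0.0, 538.2883822169941, 237.66133959361383], [0.0, 0.0, 1.0]] [ 0.231 -0.048  1.355] [[0.0, -1.0, -0.0], [-0.97, 0.0, -0.24], [0.24, 0.0, -0.97]]
{'t': 0.1, 'joint_positions': array([-1.34695673e+00,  2.87109988e-01,  1.57806055e+00, -5.38335686e-05,
        1.27861607e+00, -1.49992618e-01]), 'joint_velocities': array([ 0.00125917, -0.00141321, -0.00241936, -0.00199672,  0.00011974,
       -0.00098659]), 'effort': array([ 1.49052732e-03, -4.07289040e+01, -2.93699849e+01, -1.08866918e-04,
        3.37820100e-03,  1.74717798e-05]), 'tool_pos': array([ 0.24639641, -0.62782261,  0.25504729]), 'eef_rot': array([ 9.82579948e-01,  1.85837138e-01, -6.62448720e-05, -1.09527649e-03]), 'force': array([ 0.37890936, -0.23313561, -0.59258452]), 'torque': array([ 0.01005513, -0.03174949, -0.02373391]), 'finger_force': 0.0, 'finger_gap': 0.08550501277826533}
```

View pics/scene0.png

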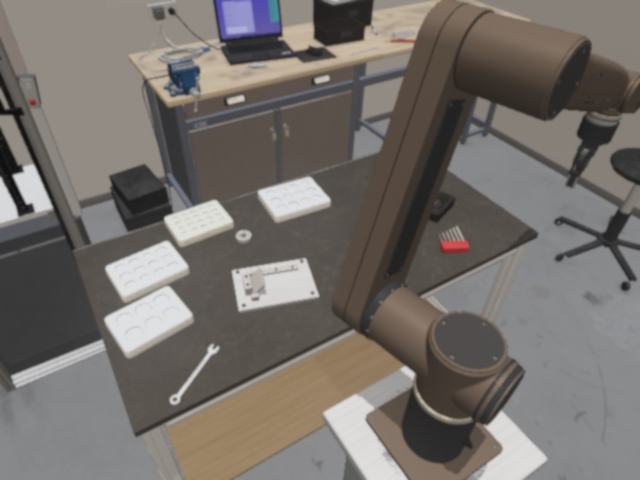

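View pics/top0.png

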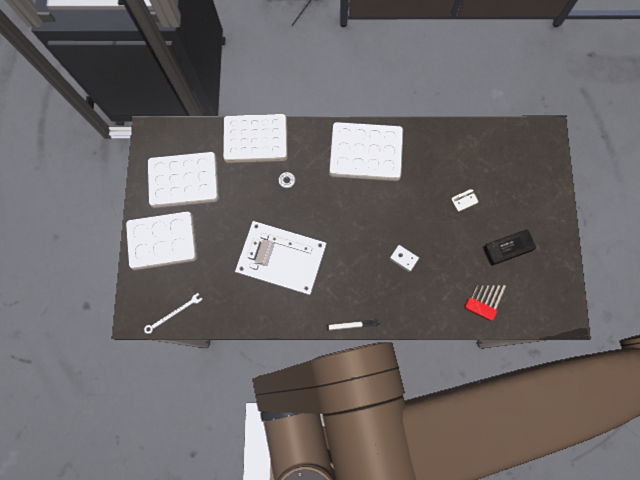

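The scene view shows the jig at about (275,283) with its stop near (255,283). The arm hides the block. In the top view the jig is at (281,257), its leaning stop at (263,250), the block at (404,258) and the bracket at (465,200). Next I'll measure contours and make zoomed crops.

```bash
cat > h.py <<'E'
import numpy as np,cv2,pickle
def ray(s,uv,z):
    """pixels -> world points on plane z"""
    R=cv2.Rodrigues(np.array(s["rvec"],float))[0]; C=-R.T@np.ravel(s["tvec"])
    u=cv2.undistortPoints(np.float64(uv).reshape(-1,1,2),s["intrinsics"],None)[:,0]
    d=np.c_[u,np.ones(len(u))]@R
    return C+d*((z-C[2])/d[:,2])[:,None]
def tri(s1,p1,s2,p2):
    """two-view midpoint"""
    A=[];b=[]
    for s,p in((s1,p1),(s2,p2)):
        R=cv2.Rodrigues(np.array(s["rvec"],float))[0]; C=-R.T@np.ravel(s["tvec"])
        d=R.T@np.linalg.inv(s["intrinsics"])@np.r_[p,1]; d/=np.linalg.norm(d)
        P=np.eye(3)-np.outer(d,d); A.append(P); b.append(P@C)
    return np.linalg.lstsq(np.vstack(A),np.hstack(b),rcond=None)[0]
def proj(s,X): return cv2.projectPoints(np.float64(X).reshape(-1,3),s["rvec"],s["tvec"],s["intrinsics"],None)[0][:,0]
def mask(s,t=110): 
    g=s["frame"].min(2); return (g>t).astype(np.uint8)
def blob(s,pt,t=110):
    n,l,st,c=cv2.connectedComponentsWithStats(mask(s,t)); k=l[int(pt[1]),int(pt[0])]
    c,_=cv2.findContours((l==k).astype(np.uint8),cv2.RETR_EXTERNAL,cv2.CHAIN_APPROX_NONE)
    return max(c,key=cv2.contourArea)[:,0]
def crop(s,x,y,w,h,f,name): cv2.imwrite(name,cv2.resize(s["frame"][y:y+h,x:x+w],None,fx=f,fy=f,interpolation=cv2.INTER_CUBIC))
E
python3 - <<'E'
from h import *
d=pickle.load(open("s0.pkl","rb"));T=d["top"]
for n,p,z in(("jig",(300,270),.012),("block",(397,256),.025)):
    w=ray(T,blob(T,p),z)[:,:2]
    print(n,[np.round(x,4) for x in cv2.minAreaRect((w*1000).astype(np.float32))], len(w))
a=cv2.resize(T["frame"][215:300,225:335],None,fx=5,fy=5,interpolation=cv2.INTER_CUBIC)
b=cv2.resize(T["frame"][235:281,380:430],None,fx=5,fy=5,interpolation=cv2.INTER_CUBIC)
c=np.zeros((430,800,3),np.uint8); c[:425,:550]=a; c[:230,550:800]=b; cv2.imwrite("pics/c1.png",c)
S=d["scene"]; crop(S,225,250,100,65,8,"pics/c2.png")
E
```

```text
jig [array([506.2916,  81.9916]), array([202.1525, 141.8681]), np.float64(72.9382)] 250
block [array([ 501.9427, -230.3223]), array([63.0755, 43.9056]), np.float64(55.3125)] 67
```

View pics/c1.png

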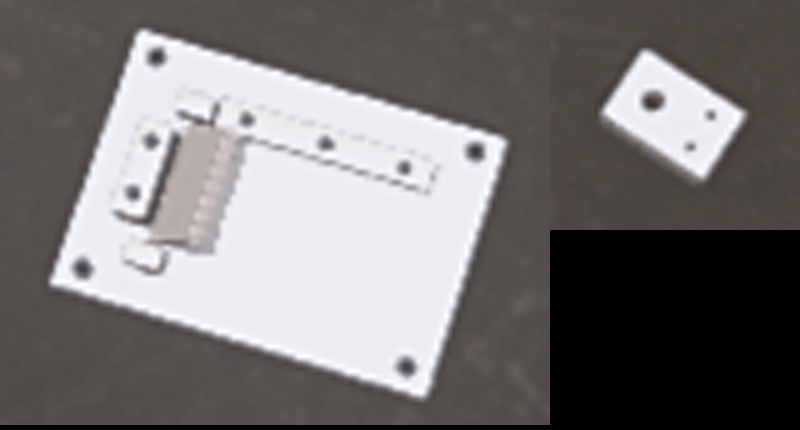

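View pics/c2.png

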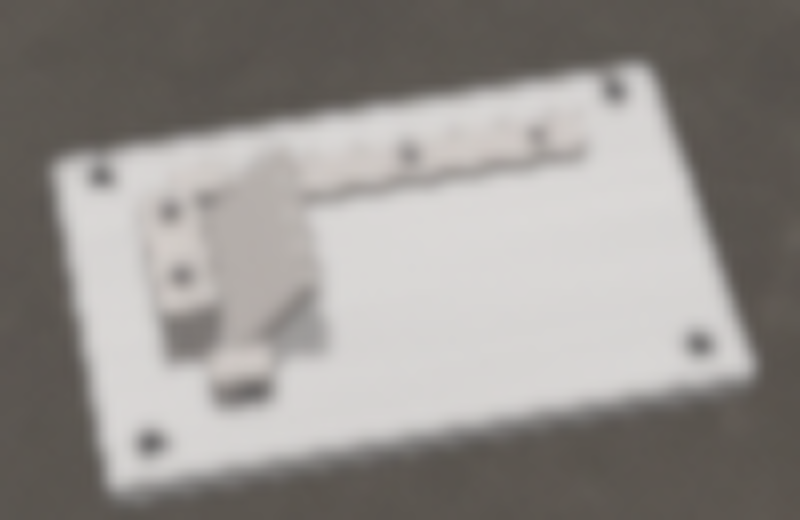

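The crops show the jig corners clearly, with bolts at crop pixels (157,57), (475,152), (405,367) and (83,268). The stop is leaning inward, and +y is to the left. I'll triangulate the bolts for the jig's height and pose, then raise the stop.

```bash
cat >> h.py <<'E'
def spots(s,guess,rad=5):
    """dark-weighted centroids near guesses"""
    g=255-s["frame"].min(2).astype(float); out=[]
    for x,y in guess:
        x0,y0=int(round(x))-rad,int(round(y))-rad; p=g[y0:y0+2*rad+1,x0:x0+2*rad+1]; w=np.clip(p-np.median(p)-25,0,None)
        Y,X=np.mgrid[:2*rad+1,:2*rad+1]; out.append((x0+(w*X).sum()/w.sum(),y0+(w*Y).sum()/w.sum()))
    return np.array(out)
E
python3 - <<'E'
from h import *
from rig import r, cam
from scipy.spatial.transform import Rotation as Ro
d=pickle.load(open("s0.pkl","rb"));T=d["top"];S=d["scene"]
t=spots(T,[(225+x/5,215+y/5) for x,y in((157,57),(475,152),(405,367),(83,268))],3)
s=spots(S,[(225+x/8,250+y/8) for x,y in((100,175),(614,90),(699,344),(150,442))],3)
P=np.array([tri(T,a,S,b) for a,b in zip(t,s)]); print(P.round(4).tolist(), P.mean(0))
e=P[0]-P[3]; f=P[1]-P[2]; g=P[0]-P[1]; k=P[3]-P[2]
for v in(e,f): print(np.arctan2(v[1],v[0]),np.linalg.norm(v))
for v in(g,k): print(np.arctan2(-v[0],v[1]),np.linalg.norm(v))
print("top only z=.015",ray(T,t,.015).mean(0))
for n,c in(("jigblob top",ray(T,blob(T,(300,270)),.012)),("jig scene",ray(S,blob(S,(290,290)),.012))):
    print(n,cv2.minAreaRect((c[:,:2]*1000).astype(np.float32)))
for yaw in(-.3,-.3+np.pi):
    q=Ro.from_euler("z",yaw+np.pi/2)*Ro.from_quat([1,0,0,0])
    print(yaw,q.as_matrix()[:,1].round(2),r.solve_ik([.5,.08,.2],q.as_quat()))
E
```

```text
[[0.5869, 0.1475, 0.0157], [0.5367, -0.0164, 0.0194], [0.4267, 0.0167, 0.0114], [0.4767, 0.1814, 0.0111]] [0.50675215 0.08230069 0.01442075]
-0.29919642291128234 0.11540359349987267
-0.2927301596955842 0.1151475484993812
-0.2975230195715531 0.1714595596421696
-0.294975095526206 0.17216473863771928
top only z=.015 [0.50658041 0.08194784 0.015     ]
jigblob top ((506.29156494140625, 81.99163818359375), (202.1525421142578, 141.86805725097656), 72.938232421875)
jig scene ((503.5947265625, 83.43019104003906), (205.18641662597656, 151.84030151367188), 73.27470397949219)
-0.3 [ 0.96 -0.3   0.  ] [-4.19530899e-02 -3.36435323e-02  2.03711085e+00 -4.44089210e-16
  1.13812533e+00  2.58046910e-01]
2.8415926535897933 [-0.96  0.3   0.  ] None
```

```bash
cat >> h.py <<'E'
from scipy.spatial.transform import Rotation as Ro
JC=np.array([.5066,.082,0]); JY=-.296
J=Ro.from_euler("z",JY)
def jw(x,y,z): return JC+J.apply([x/1000,y/1000,z/1000])
def wj(p): return J.inv().apply(np.array(p)-JC)*1000
def q(yaw): return (Ro.from_euler("z",yaw+np.pi/2)*Ro.from_quat([1,0,0,0])).as_quat()  # tool y along yaw
E
python3 - <<'E'
from h import *
from rig import r, cam
st=lambda: (lambda o:print(round(o["t"],2),wj(o["tool_pos"]).round(1),J.inv().apply(o["force"]).round(1),round(o["finger_gap"],4)))(r.get_obs())
r.movep(jw(-4,-8,160),q(JY)); r.move_gripper(0.0); st()
r.move_straight(jw(-4,-8,56)); st()
print(r.move_straight(jw(-4,45,56),rate=.05,force_limit=18)); st()
r.wait(.3); st()
r.move_straight(jw(-4,20,56)); r.move_straight(jw(-4,-20,200)); st()
d={n:cam.snapshot(n) for n in("scene","top")}; pickle.dump(d,open("s1.pkl","wb"))
a=d["scene"]["frame"]; b=cv2.resize(d["top"]["frame"][200:300,225:345],None,fx=4,fy=4,interpolation=cv2.INTER_CUBIC)
c=np.zeros((600,800,3),np.uint8); c[:260,:400]=a[180:440,200:600]; c[:400,320:800]=b; c[:260,:320]=a[180:440,220:540]
c[400:600,:400]=cv2.resize(a[255:305,225:325],None,fx=4,fy=4); cv2.imwrite("pics/c3.png",c)
E
```

```text
3.53 [ -4.  -8. 160.] [-0.8  0.1  0.5] 0.0
4.38 [-3.3 -7.8 56.8] [ 0.4 -0.4 -0. ] 0.0001
True
5.0 [-3.6 16.8 56.8] [ 0.3 -2.6  1.7] 0.0003
5.3 [-4.8 16.4 55.5] [-0.1  0.3  0.5] 0.0
6.7 [ -4.7 -20.  198.8] [-0.4 -0.7 -1. ] 0.0001
```

View pics/c3.png

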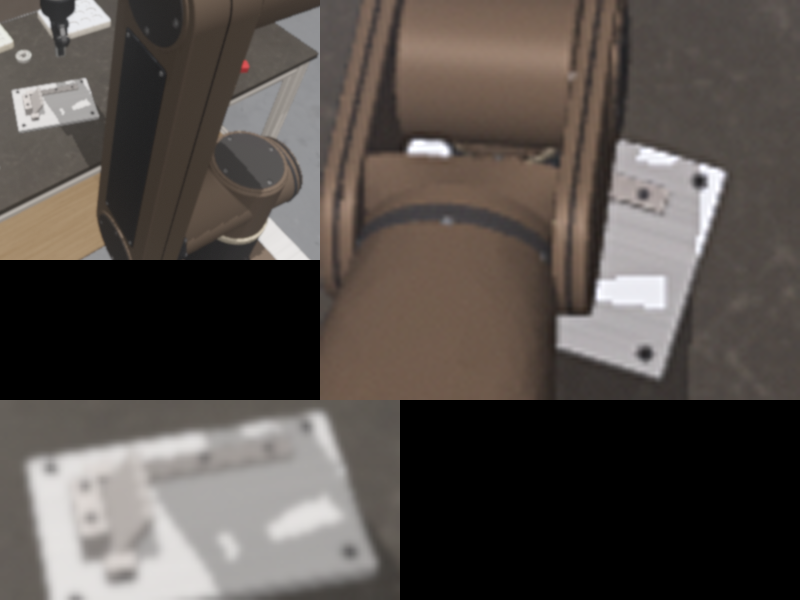

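The push stopped on contact at y≈17, which fits the stop's edge being at y≈27 (a lean of about 0.7 rad), so the stop is still leaning. I'll push again with a higher limit.

Run:
```python
from h import *
from rig import r, cam
st=lambda: (lambda o:print(round(o["t"],2),wj(o["tool_pos"]).round(1),J.inv().apply(o["force"]).round(1)))(r.get_obs())
r.move_straight(jw(-4,5,56),rate=.25); st()
y=5
print(r.move_straight(jw(-4,34,56),rate=.04,force_limit=40)); st()
print(r.move_straight(jw(-4,50,56),rate=.02,force_limit=25)); st()
r.wait(.3); st()
```

```text
7.53 [-3.3  5.2 56.6] [ 0.1 -0.   1.1]
False
8.41 [-4.3 34.4 55.8] [ 0.1 -0.2  0.3]
True
8.93 [-4.5 38.6 55.7] [ 0.7 -2.4  1.5]
9.22 [-5.5 38.3 54.9] [-0.4 -0.5  0.6]
```

Run:
```python
from h import *
from rig import r, cam
st=lambda: (lambda o:print(round(o["t"],2),wj(o["tool_pos"]).round(1),J.inv().apply(o["force"]).round(1)))(r.get_obs())
print(r.move_straight(jw(-4,43,56),rate=.02,force_limit=35)); st()
r.wait(.3); st()
r.move_straight(jw(-4,10,56)); r.move_straight(jw(-4,-10,110),rate=.3)
# clear of both cameras' view of jig and block: swing right
q0=r.get_obs()["joint_positions"].copy(); q0[0]=-1.1
r.move_joints(q0); r.move_gripper(.085); st()
d={n:cam.snapshot(n) for n in("scene","top")}; pickle.dump(d,open("s2.pkl","wb"))
a=d["scene"]["frame"]; b=d["top"]["frame"]
R=lambda i,f:cv2.resize(i,None,fx=f,fy=f,interpolation=cv2.INTER_CUBIC)
c=np.zeros((600,800,3),np.uint8); c[:300,:400]=R(a[180:330,220:420],2);c[:340,400:800]=R(b[215:300,230:330],4);c[300:600,:400]=R(a[250:313,225:325],4)[:300,:];c[340:600,400:]=R(b[190:320,350:550],2); cv2.imwrite("pics/c4.png",c)
```

```text
False
9.62 [-5.4 38.9 55. ] [ -1.6 -16.5   3.8]
9.93 [-5.4 38.9 55. ] [ -0.8 -16.6   3.5]
13.26 [ -45.4 -517.   112. ] [ 0.1  0.3 -0.2]Traceback (most recent call last):
  File "<stdin>", line 13, in <module>
ValueError: could not broadcast input array from shape (252,400,3) into shape (300,400,3)
```

Run:
```python
from h import *
d=pickle.load(open("s2.pkl","rb"))
a=d["scene"]["frame"]; b=d["top"]["frame"]
R=lambda i,f:cv2.resize(i,None,fx=f,fy=f,interpolation=cv2.INTER_CUBIC)
c=np.zeros((600,800,3),np.uint8); c[:300,:400]=R(a[180:330,220:420],2);c[:340,400:800]=R(b[215:300,230:330],4);c[300:552,:400]=R(a[250:313,225:325],4);c[340:600,400:]=R(b[190:320,350:550],2); cv2.imwrite("pics/c4.png",c)
```

```text
(no output)
```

View pics/c4.png

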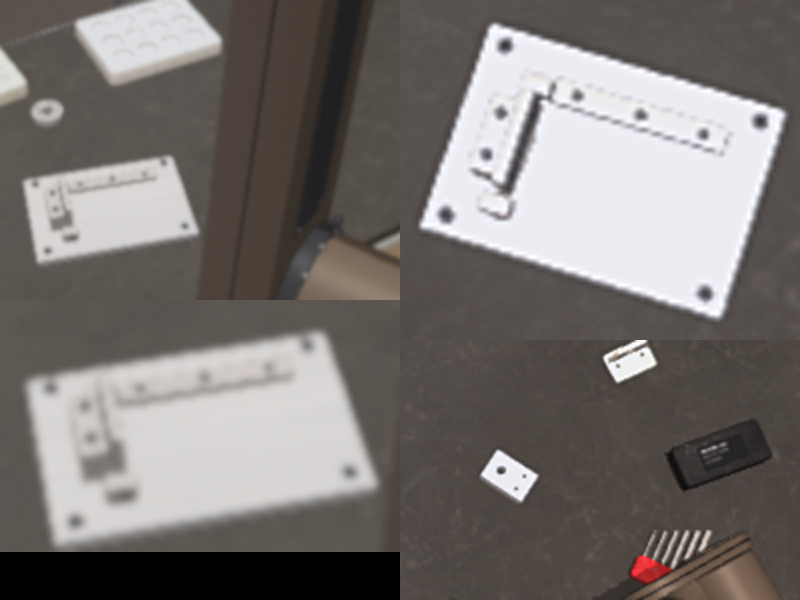

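The top crop (right panel) shows the stop now vertical against its backing block, as does the scene crop at left. The block is unmoved, at top pixel (404,258), but the arm still hides it in the scene view. I'll work out which arm position clears the line of sight.

Run:
```python
from h import *
from rig import r, cam
for f in("s0","s1","s2"):
    d=pickle.load(open(f+".pkl","rb")); p=proj(d["scene"],[.502,-.23,.025])[0]; y=int(p[1]); row=d["scene"]["frame"][y].astype(int)
    br=np.where((row[:,2]-row[:,0])>12)[0]; print(f,p,br[br>200].min(),br.max(), np.where(np.diff(br[br>200])>4)[0])
o=r.get_obs()["joint_positions"]; print(o.round(3))
# block in top, tighter threshold & its bores
for f in("s0","s2"):
  T=pickle.load(open(f+".pkl","rb"))["top"]
  for t in(110,150,190):
    w=ray(T,blob(T,(397,256),t),.025)[:,:2]; print(f,t,cv2.minAreaRect((w*1000).astype(np.float32)))
```

```text
s0 [373.62625249 238.36046855] 201 466 [ 7 53 61]
s1 [373.62625249 238.36046855] 201 487 [  8  16 110]
s2 [373.62625249 238.36046855] 201 459 [ 7 53 56]
[-1.1    0.094  2.087 -0.019  0.967  0.252]
s0 110 ((501.94268798828125, -230.3223114013672), (63.07550048828125, 43.90559387207031), 55.31251525878906)
s0 150 ((502.17864990234375, -230.6202392578125), (60.313838958740234, 41.5225830078125), 55.82012939453125)
s0 190 ((502.3943176269531, -230.65821838378906), (58.742069244384766, 39.58804702758789), 55.81432342529297)
s2 110 ((501.94268798828125, -230.3223114013672), (63.07550048828125, 43.90559387207031), 55.31251525878906)
s2 150 ((502.17864990234375, -230.6202392578125), (60.313838958740234, 41.5225830078125), 55.82012939453125)
s2 190 ((502.3943176269531, -230.65821838378906), (58.742069244384766, 39.58804702758789), 55.81432342529297)
```

Run:
```python
from h import *
from rig import r, cam
for p in((.35,-.65,.25),(.3,-.8,.25),(.2,-.85,.3)):
    s=r.solve_ik(p,q(-.6)); print(p,None if s is None else s.round(2))
p=(.2,-.85,.3)
r.movep(p,q(-.6)); print(r.get_obs()["t"])
d={n:cam.snapshot(n) for n in("scene","top")}; pickle.dump(d,open("s3.pkl","wb"))
cv2.imwrite("pics/c5.png",cv2.resize(d["scene"]["frame"][180:330,280:480],None,fx=4,fy=4,interpolation=cv2.INTER_CUBIC))
```

```text
(0.35, -0.65, 0.25) [-1.21  0.43  1.41 -0.    1.31 -0.61]
(0.3, -0.8, 0.25) [-1.33  0.7   1.02 -0.    1.42 -0.73]
(0.2, -0.85, 0.3) [-1.46  0.73  0.88 -0.    1.53 -0.86]
15.175
```

View pics/c5.png

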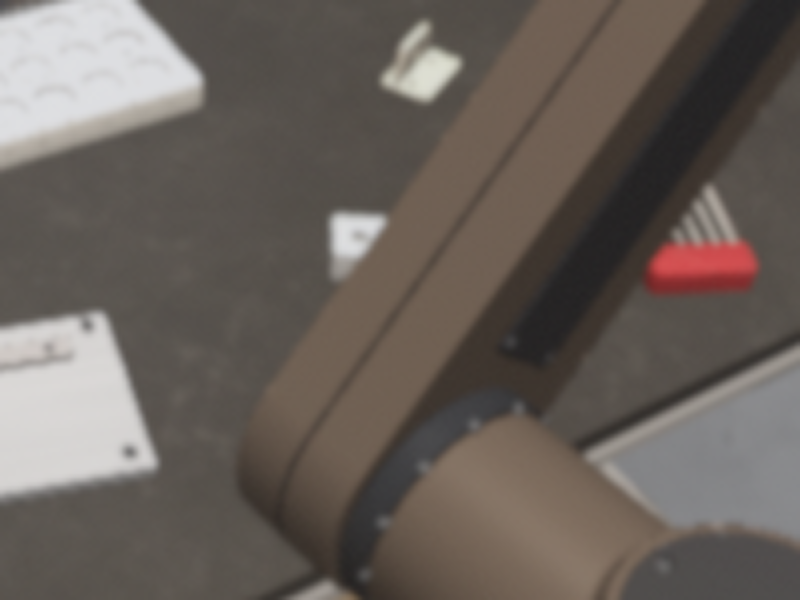

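The block's left end is visible: (+x,+y) top corner at crop (333,213), (−x,+y) top corner at about (333,250), its foot at about (332,278), and the bore at about (362,236). I'll triangulate these with the top view.

Run:
```python
from h import *
d=pickle.load(open("s3.pkl","rb")); S=d["scene"];T=d["top"]
c=lambda x,y:(280+x/4-.4,180+y/4-.4); b=lambda x,y:(380+(x-550)/5-.4,235+y/5-.4)
for n,s,t in(("++",c(333,213),b(645,50)),("-+",c(333,250),b(602,115)),("bore",c(362,236),b(652,100))):
    print(n,tri(S,s,T,t).round(4),ray(T,[t],.025).round(4))
print("foot",ray(S,[c(332,278)],0).round(4))
B=np.array([.5022,-.2306,0]);R=Ro.from_euler("z",np.radians(55.7-90))
for x,y in((20,30),(-20,30)): print((B+R.apply([x/1e3,y/1e3,.025])).round(4))
```

```text
++ [ 0.5353 -0.2172  0.0259] [[ 0.5353 -0.2175  0.025 ]]
-+ [ 0.502  -0.1939  0.027 ] [[ 0.5017 -0.1949  0.025 ]]
bore [ 0.5089 -0.2215  0.023 ] [[ 0.5094 -0.2203  0.025 ]]
foot [[ 0.5024 -0.1952  0.    ]]
[ 0.5356 -0.2171  0.025 ]
[ 0.5026 -0.1945  0.025 ]
```

```bash
cat >> h.py <<'E'
def st(r,tag=""):
    o=r.get_obs(); print(tag,round(o["t"],2),wj(o["tool_pos"]).round(1),J.inv().apply(o["force"]).round(1),round(o["finger_gap"],4),round(o["finger_force"],1)); return o
E
python3 - <<'E'
from h import *
from rig import r, cam
B=np.array([.5022,-.2306,0]); g=q(-.599)
r.movep(B+[0,0,.12],g)
r.move_straight(B+[0,0,.035],rate=.12,force_limit=12); o=st(r,"down"); print(o["tool_pos"].round(4))
r.move_gripper(.03); o=st(r,"grip")
r.move_straight(B+[0,0,.12],rate=.2); st(r,"lift")
r.movep(jw(2,12,110),q(JY)); st(r,"over")
print(r.move_straight(jw(2,12,60),rate=.15)); st(r)
d={n:cam.snapshot(n) for n in("scene","top")}; pickle.dump(d,open("s4.pkl","wb"))
cv2.imwrite("pics/c6.png",cv2.resize(d["scene"]["frame"][220:320,210:343],None,fx=6,fy=6,interpolation=cv2.INTER_CUBIC))
E
```

```text
down 18.66 [  87.7 -300.5   35.7] [-0.2 -0.2  0.4] 0.0844 0.0
[ 0.5028 -0.231   0.0357]
grip 19.15 [  87.8 -300.5   36. ] [ 0.5 -0.2  3.7] 0.0386 62.4
lift 19.73 [  86.1 -300.   119. ] [-0.7 -0.2 -1.3] 0.0384 61.9
over 20.96 [  2.4  11.3 109.7] [ 1.1  0.3 -1.7] 0.0383 61.8
False
 21.44 [ 2.4 11.3 59.9] [ 0.5  0.5 -1.3] 0.0384 61.8
```

View pics/c6.png

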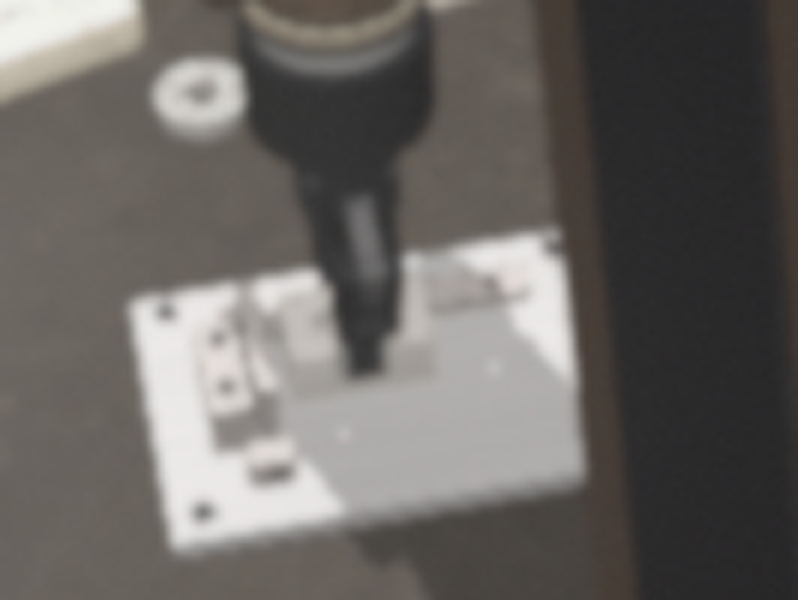

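The block is held level and parallel to the rail, at crop (350,340), with a gap left to the stop. I'll lower it and press it into the corner.

Run:
```python
from h import *
from rig import r, cam
print(r.move_straight(jw(2,12,46.5),rate=.03,force_limit=5)); o=st(r,"plate"); r.wait(.2); o=st(r)
z=47.6
print(r.move_straight(jw(16,12,z),rate=.025,force_limit=9)); o=st(r,"rail"); x,y,_=wj(o["tool_pos"])
print(r.move_straight(jw(x+1.5,30,z),rate=.025,force_limit=15)); o=st(r,"stop"); x,y,_=wj(o["tool_pos"])
r.wait(.3); st(r)
```

```text
True
plate 21.98 [ 2.2 12.1 48. ] [-0.3 -0.1  3.7] 0.0383 62.4
 22.18 [ 2.2 12.1 48. ] [ 0.9 -0.5  3.9] 0.0384 62.5
True
rail 22.43 [ 2.4 12.2 48.1] [-1.4 -0.7  2.6] 0.0382 62.5
True
stop 22.93 [ 3.5 20.5 48.1] [-0.5 -2.2  2.8] 0.0386 62.3
 23.23 [ 3.4 20.4 48.1] [-0.6 -2.8  2.9] 0.0386 62.3
```

The rail trigger at x=2.4 was false, since contact is expected near x≈10, while the stop contact at y≈20.5 is as expected. I'll back off in y and push to the rail again.

Run:
```python
from h import *
from rig import r, cam
z=48.0
r.move_straight(jw(3.5,17,z),rate=.03); st(r)
for i in range(8):
    x=4+i*1.5; f=r.move_straight(jw(x,17,z),rate=.02); o=st(r,x)
    if J.inv().apply(o["force"])[0]<-7: break
```

```text
23.49 [ 3.6 17.3 48.1] [0.5 1.6 3.2] 0.0384 62.3
4.0 23.74 [ 3.7 17.3 48.1] [-2.3  2.9  4.3] 0.0381 62.5
5.5 23.99 [ 4.5 17.1 48.1] [-3.6  2.   6.4] 0.0382 62.8
7.0 24.24 [ 5.7 16.9 48.1] [-5.1 -0.4  7.5] 0.0384 63.0
8.5 24.49 [ 7.  16.8 48.1] [-5.8  0.5  8.1] 0.0383 63.0
10.0 24.74 [ 8.5 16.7 48.1] [-6.1 -0.3  9.3] 0.0385 63.1
11.5 24.99 [ 9.6 16.7 48.1] [-6.2  0.6  9.8] 0.0385 63.2
13.0 25.24 [ 9.7 16.7 48.2] [-11.1  -0.1  14. ] 0.0384 63.6
```

Run:
```python
from h import *
from rig import r, cam
z=49.5
r.move_straight(jw(13.5,17,z),rate=.02); st(r,"z")
for i in range(10):
    y=18+i*1.5; r.move_straight(jw(14.5,y,z),rate=.02); o=st(r,y)
    if J.inv().apply(o["force"])[1]<-16: break
r.wait(.3); o=st(r,"hold")
print("yaw",Ro.from_quat(o["eef_rot"]).as_matrix()[:,1:].round(4).tolist(),J.as_matrix()[:2,0].round(4),o["torque"].round(2))
d={n:cam.snapshot(n) for n in("scene","top")}; pickle.dump(d,open("s5.pkl","wb"))
cv2.imwrite("pics/c7.png",cv2.resize(d["scene"]["frame"][220:320,210:343],None,fx=6,fy=6,interpolation=cv2.INTER_CUBIC))
```

```text
z 25.49 [ 9.8 16.7 48.3] [-7.6  1.6  6.8] 0.0384 62.8
18.0 25.74 [ 9.9 16.8 48.3] [-11.1  -3.2  10.7] 0.0383 63.2
19.5 25.99 [ 9.9 16.9 48.3] [-10.6  -7.2  12.5] 0.0386 63.4
21.0 26.24 [ 9.9 17.1 48.3] [-11.2 -13.3  12.7] 0.0383 63.6
22.5 26.49 [10.  17.8 48.4] [-11.5 -15.9  15.8] 0.0387 63.7
24.0 26.74 [ 9.9 19.  48.4] [-11.7 -16.4  15.8] 0.0383 63.7
hold 27.04 [10.  19.1 48.4] [-11.1 -16.3  15.3] 0.0384 63.7
yaw [[0.9572, -0.0243], [-0.2886, -0.0116], [-0.0199, -0.9996]] [ 0.9565 -0.2917] [-2.02  2.49 -0.41]
```

View pics/c7.png

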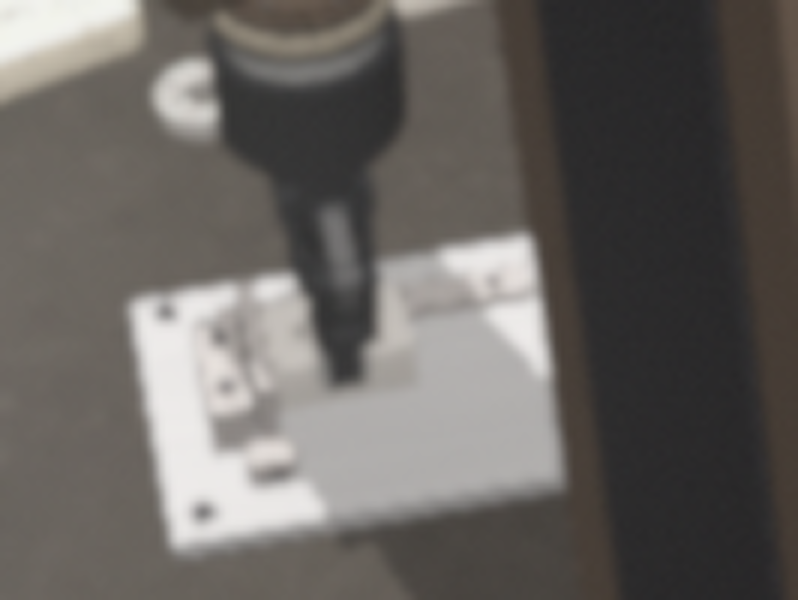

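The picture shows the block against the rail and close to the stop at crop (260,345). The y force is flat at 16 N, so the block is still sliding under high friction. The downward load is 15 N, so I'll ease that by raising z, then continue in y.

Run:
```python
from h import *
from rig import r, cam
f=lambda o:J.inv().apply(o["force"])
z=49.5
while z<54:
    z+=.75; r.move_straight(jw(14.5,24,z),rate=.02); o=st(r,f"z{z}")
    if f(o)[2]<6: break
for i in range(8):
    y=24.7+i; r.move_straight(jw(14.5,y,z),rate=.02); o=st(r,y)
    if f(o)[1]<-20: break
    if f(o)[2]>9: z+=.5
r.wait(.3); o=st(r,"hold")
print(z,y,Ro.from_quat(o["eef_rot"]).as_matrix()[:,2].round(4),o["torque"].round(2))
```

```text
z50.25 27.39 [ 9.9 19.8 48.5] [-10.2 -12.2   9.9] 0.0382 63.2
z51.0 27.64 [ 9.9 20.6 48.6] [-7.9 -8.5  5.5] 0.0384 62.7
24.7 27.89 [ 9.9 20.7 48.6] [ -8.1 -11.    6.3] 0.0386 62.7
25.7 28.14 [ 9.9 20.8 48.6] [ -7.7 -14.7   7.9] 0.0382 62.8
26.7 28.39 [ 9.9 20.9 48.6] [ -6.5 -18.1   7.5] 0.0384 62.9
27.7 28.64 [ 9.9 21.  48.6] [ -7.4 -22.5   9.2] 0.0385 63.0
hold 28.94 [10.  21.  48.6] [ -7.5 -21.6   9.6] 0.0382 63.0
51.0 27.7 [-0.0253 -0.0149 -0.9996] [-2.96  2.15 -0.42]
```

The y force now climbs with position fixed at 21, so the stop is solidly loaded. I'll add some rail push and ease the downward load again.

Run:
```python
from h import *
from rig import r, cam
f=lambda o:J.inv().apply(o["force"])
z=51.5
for x in(15.5,16.5,17.5,18.5,19.5):
    z+=.4; r.move_straight(jw(x,27.7,z),rate=.02); o=st(r,(x,round(z,1)))
    if f(o)[0]<-15: break
r.wait(1.0); o=st(r,"hold")
print(Ro.from_quat(o["eef_rot"]).as_matrix()[:,2].round(4))
d={n:cam.snapshot(n) for n in("scene","top")}; pickle.dump(d,open("s6.pkl","wb"))
cv2.imwrite("pics/c8.png",cv2.resize(d["scene"]["frame"][255:305,225:300],None,fx=10,fy=10,interpolation=cv2.INTER_CUBIC))
```

```text
(15.5, 51.9) 29.19 [10.  21.  48.6] [ -8.9 -20.3   6.6] 0.0386 62.8
(16.5, 52.3) 29.44 [10.1 21.  48.6] [-10.6 -20.9   6.8] 0.0387 62.7
(17.5, 52.7) 29.69 [10.2 21.  48.7] [-12.2 -20.1   7.8] 0.0384 62.8
(18.5, 53.1) 29.94 [10.3 21.  48.7] [-13.7 -18.8   8.1] 0.0385 62.8
(19.5, 53.5) 30.19 [10.4 21.  48.8] [-15.3 -19.7   8.6] 0.0382 62.9
hold 31.19 [10.4 21.  48.7] [-15.1 -19.    7.3] 0.0383 62.8
[-0.0365 -0.0126 -0.9993]
```

View pics/c8.png

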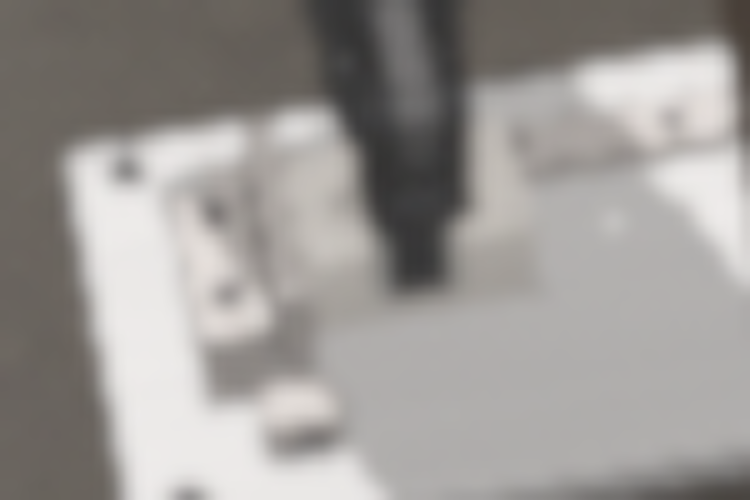

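The block sits in the corner, against the stop at crop (270,230) and along the rail. The tool has tilted about 0.038 rad under load, so I'll command a counter-tilt to keep the block flat.

Run:
```python
from h import *
from rig import r, cam
f=lambda o:J.inv().apply(o["force"])
z=53.2; N=Ro.from_quat(q(JY)); C=Ro.identity(); x,y=18.5,27.7
for k in range(4):
    a=Ro.from_quat(r.get_obs()["eef_rot"]).as_matrix()[:,2]
    v=np.cross(a,[0,0,-1]); C=Ro.from_rotvec(v*.6)*C
    r.move_straight(jw(x,y,z),rate=.02,rotation=(C*N).as_quat()); r.wait(.1); o=st(r,k)
    m=Ro.from_quat(o["eef_rot"]).as_matrix(); print(m[:,2].round(4),"yawerr",round(np.arctan2(m[1,1],m[0,1])-JY,4))
    if f(o)[0]>-14: x+=1
    if f(o)[1]>-18: y+=1
    if f(o)[2]>9: z+=.5
r.wait(.8); st(r,"hold")
```

```text
0 31.64 [ 9.6 20.7 48.2] [-13.1 -21.    7.5] 0.0386 62.8
[-0.0082 -0.0014 -1.    ] yawerr 0.0024
1 31.99 [ 9.6 20.7 48.2] [-16.5 -19.7  10.2] 0.0385 63.2
[-6.5e-03 -2.0e-04 -1.0e+00] yawerr 0.0024
2 32.34 [ 9.5 20.6 48.2] [-15.1 -20.2   6.8] 0.0382 62.9
[-2.6e-03  1.0e-04 -1.0e+00] yawerr 0.0022
3 32.69 [ 9.5 20.6 48.1] [-15.  -20.9   7.5] 0.0385 62.9
[-1.2e-03  1.0e-04 -1.0e+00] yawerr 0.0022
hold 33.49 [ 9.5 20.6 48.2] [-14.6 -21.1   6.5] 0.0388 62.9
```

```bash
python3 -c "
from rig import r, cam
print(r.hand_in())"
```

```text
the job is handed in; nothing more can be done
None
```

The job is handed in: the stop is upright and the block is flat in the corner, held by the fingers with about 15 N towards the rail and 21 N towards the stop at the wrist (friction takes a few newtons). The hand-in call returned no verdict.

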